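# Take the dial padlock off the takings box

### The job

Open the dial padlock that secures the blue takings box: turn its dial, click by click, until the red mark sits in its notch at the white index, pull the lock so that the shackle slides right out, and unhook it from the staple. Hold the open lock up level, dial uppermost, about 12 cm above the box, and finish still holding it there: do not put it down or let go. Leave the other things on the table and on the box's lid where they are.

Things in the scene. Friction and masses are not known exactly. Their poses are not given: they have to be found in the camera images.
- padlock: dial padlock, about 0.36 kg, on its back on the box's deck, one shackle leg through the staple. Origin: centre of the case's underside; x points out of the case towards the shackle bow (away from the robot), z up through the dial. Steel case 60 mm long (x), 50 mm wide (y, flat parallel sides, 25 mm free beside them), 24 mm thick, corners rounded 5 mm; 42 mm high with the knob.
- lock_center (a point): centre of the padlock's case, 12 mm above its underside; axes as the padlock's. A white bar on the case's top, at the shackle end of the dial, is the index.
- knob (a point): centre of the black ribbed dial knob (24 mm across, 14 mm high), on the dial's axis over the middle of the case, 35 mm above the padlock's underside. The flat dial disc under it is 42 mm across, its face 28 mm above the underside. Its x axis turns with the dial and points along the red mark (red bar on the disc, red stripe on the knob's top).
- dial (a joint): dial angle on the case, rad, growing anticlockwise seen from above; 10 notches 0.628 rad apart (white ticks). A sprung pawl clicks the dial into the nearest notch when let go; 0.05 N m turns it on. At 0 (or 6.283 either way, no stop between) the red mark is at the white index and the shackle is free; in no other notch. Starts 2 to 4 notches on the negative side.
- shackle (a joint): how far the shackle is out of the case, m: 0 shut, 0.024 fully out; it stays where left (2.5 N friction). In a wrong notch it gives 3 mm at most.
- bow (a point): middle of the shackle's bow. Shackle: 7 mm bar bent to a U with square shoulders, lying 12 mm above the padlock's underside, legs along the padlock's x at y = -15.5 mm (toe, through the staple) and +15.5 mm (heel, stays in the case). Shut, the bow is 62 mm from the case's centre and the legs are straight from the case's end to 24 mm out of it.
- toe (a point): free end of the toe leg. Shut, it is 6 mm inside the case; with the shackle fully out it stands 18 mm clear of the case's end.
- staple (a point): middle of the opening of the staple, a fixed upright loop of 5 mm steel bar, 12 mm above the box's deck; opening 11 mm wide (box's y), 21 mm high; 26 mm high over all. Axes as the box's. If the lock is pulled along its -x, the case first runs 5 to 20 mm until the bow catches in the staple, then comes off the shackle by 24 mm.
- tongue_end (a point): near end of the lid's steel hasp tongue, 36 mm wide, top 3 mm above the deck, 7.5 mm in front of the staple's middle. An open lock pushed forward (+x) until its case meets it (case's centre 37.5 mm from the staple) has the staple in the gap between case and toe, 8 mm to spare, and lifts straight up.
- takings_box: blue steel takings box, fixed, 280 mm deep (x), 300 mm wide (y), 90 mm high; origin: centre of its underside, x away from the robot. Front half: fixed flat deck with coin slot, 90 mm above the table; the padlock lies on it, case's centre about 45 mm in front of the staple, 15.5 mm to its left (+y). Back half: hinged lid with the hasp tongue. The staple is 20 mm in front of the box's middle.
- marker: bystander: white and black marker pen, 117 mm long, 16 mm thick, lying on the box's lid
- weight: bystander: brass scale weight, 38 mm across, 56 mm high, standing on the box's lid
- notebook: bystander: mint green notebook, 175 x 100 x 20 mm, on the table at the robot's front left
- tape_roll: bystander: roll of brown packing tape, 104 mm across, 45 mm high, right of the box
- spare_padlock: bystander: small brass keyed padlock, 30 x 40 x 18 mm with its shackle open, on the table at the front right
- size_gauge: bystander: yellow cherry size gauge, flat plate 160 x 55 x 5 mm, left of the box
- punnet: bystander: clear punnet of cherries, 120 x 90 x 65 mm, right of the box
There are look-alikes about, which are no part of the job. Of the things like the padlock, leave any that is orange; of the rest the larger one is meant.

How it is judged (in metres and radians):
On the way, in this order (a step that is already met when the one before it is completed fails the run):
1. the dial is in the opening notch: red mark at the index, within 0.2 rad ((value of joint dial between -0.2 and 0.2 rad or value of joint dial between -6.483 and -6.083 rad or value of joint dial between 6.083 and 6.483 rad)), for 0.2 s.
2. the shackle is pulled out of the case by 18 mm or more (value of joint shackle above 0.018 m), for 0.2 s.
At the end, for the whole second after the job is handed in: The padlock, its shackle out by 15 mm or more, is held still by the fingers (grip of 2 N or more, moving slower than 3 cm/s), its case's centre at least 190 mm above the table (the box is 90 mm high), level within 0.35 rad with the dial uppermost, and touches the box no more (value of joint shackle above 0.015 m and height (world z) of lock_center above 0.19 m and angle between lock_center's own z axis and vertical below 0.35 rad and linear speed of padlock below 0.03 m/s and contact force between padlock and the fingers above 2 N and contact force between padlock and takings_box below 0.1 N); the arm keeps its last pose, push and grip.
It fails at once if a thing on the box's lid is moved by more than 25 mm (distance of any of marker, weight from where it was at the start of the episode above 0.025 m).
It fails at once if a thing on the table is moved by more than 25 mm (distance of any of notebook, tape_roll, spare_padlock, size_gauge, punnet from where it was at the start of the episode above 0.025 m).
It also fails if it takes over 61 s, if anything falls off the work surface, if the arm or the gripper's body presses on something with over 40 N, if the wrist force passes 120 N, or if a joint passes its speed limit or range.

### The arm

A 6-joint arm with a two-finger parallel gripper is mounted at the origin on the work surface. World frame = base frame: x ahead of the robot, y to its left, z up, the work surface at z = 0. Lengths are in mm, angles in rad, forces in N, time in s.
With the tool pointing down it reaches from about 400 to 925 mm from the base axis. Payload 12.5 kg.
Tool frame: the origin (TCP) lies on the centre line of the jaws, within the pads' length; the fingertips stand 14 mm ahead of it and the grasp point (between the pads) lies 5 mm behind it; z points along the fingers, x is the direction in which the jaws open and shut, and the axes are right-handed (so a half turn about z gives the same grasp; the last joint's range is limited). The gripper opens to 95 mm and grips with 3 to 60 N. Pads are 20 mm wide; open, the fingers measure 119 mm over their backs; the gripper's body (75 mm by 180 mm) begins 59 mm behind the grasp point.
Start: joints at [1.095, 0.491, 1.559, -0, 1.092, -0.106], TCP at [225.877, 582.773, 228.661] pointing down, gripper open.
Joint ranges: [-3.1, 3.1], [-0.84, 2.19], [0.05, 2.79], [-1.13, 4.28], [0.06, 2.93], [-2.69, 2.69]. Speed limits (rad/s): [2.22, 2.22, 2.79, 3.14, 3.14, 3.14].

### API

Orientations are given as [roll, pitch, yaw] about the fixed x, y, z axes, in that order (R = Rz(yaw) Ry(pitch) Rx(roll)).
In Python, from cell import state, read_camera, job_done gives the robot as it stands.
- The arm moves only by the shell command python3 -m handwheel 'ROWS'. ROWS is JSON, a list of rows, each an object of numbers: "hand": the finger opening in m, from 0 to 0.0951; "x", "y", "z": the shift along the world's x, y, z in m; "spin": the turn about the world's z in units of 5 degrees (1.0 is 5 degrees). In form: [{"hand": .., "x": .., "y": .., "z": .., "spin": ..}, ...]. A call has 1 to 20 rows; each row is the pose to reach, as a shift and turn from the pose commanded when the call began; what a row does not reach only later rows make up. A row lasts 1/12 s, in which the tool goes at most 41.7 mm and 7.16 degrees, less where a joint would pass 70% of its speed; a pose out of reach is approached as far as the arm can. A call with a gripper value outside its range is refused whole. The fingers move at their own pace and stop on an object; the grip force is fixed at half the most. Time passes only in rows, so rows that repeat a pose let the fingers close. It gives the time, the measured TCP pose, the force and the opening at its end, in the units of the state.
- state(): the state, without advancing time (a new reading comes with each control period).
- read_camera(name): name is "side" or "top" or "wrist"; returns a dict with "img" (400x640x3 uint8, red, green, blue), "fx", "fy", "cx", "cy" (pixels), "T" (4x4, takes a point from camera to world coordinates). Camera axes: x right, y down, z forward; pixel columns grow to the right and rows downward; lengths in mm; the calibration is good to about 2 mm. A picture is of the moment at which its call begins. There is no depth.
- job_done(): hands the job in, once; it reports no verdict.
The state is a dict: "t": time; "joints": joint angles; "qvel": joint speeds; "tau": joint torques, N m; "eef_pos": TCP position; "tcp_rot": TCP orientation; "ft_force": force on the tool from outside, world axes, zero at the start; "moment": the same for the moment, N m; "opening": opening from 0.0 (shut) to 1.0 (fully open).
Only numpy, scipy, OpenCV 4.12 (cv2) and the standard library are available. Lean on these libraries where they do the work, as an engineer would, in place of code of your own. Each camera call takes 0.05 s, during which the arm holds its last target. There are 200 camera calls.

## Working session

There is one attempt and no reset: what is moved stays moved. The work goes in short steps, Python scripts to look and compute and a shell command to move; the robot and the scene stay as the last step left them, time stands still between calls to the robot, and variables do not carry over. Pictures are saved under pics/ and viewed, about 8 in all and at most 12, crops included, and the job is handed in when it is done.

```bash
mkdir -p pics; ls; cat > h.py <<'E'
import numpy as np, cv2
from cell import state, read_camera, job_done
def snap(n,f,crop=None,s=1):
    c=read_camera(n); im=c["img"]
    np.savez("pics/"+f+".npz",**{k:np.array(v) for k,v in c.items()})
    if crop: x0,y0,x1,y1=crop; im=im[y0:y1,x0:x1]
    if s!=1: im=cv2.resize(im,None,fx=s,fy=s,interpolation=cv2.INTER_CUBIC)
    cv2.imwrite("pics/"+f+".png",im[:,:,::-1]); return c
def load(f): return dict(np.load("pics/"+f+".npz"))
def ray(c,u,v,z):
    T=np.array(c["T"]); d=T[:3,:3]@[(u-c["cx"])/c["fx"],(v-c["cy"])/c["fy"],1]; o=T[:3,3]
    return (o+d*(z-o[2])/d[2]).round(1)
def proj(c,p):
    T=np.array(c["T"]); q=T[:3,:3].T@(np.array(p)-T[:3,3]); return [round(float(c["fx"]*q[0]/q[2]+c["cx"]),1),round(float(c["fy"]*q[1]/q[2]+c["cy"]),1)]
E
python3 - <<'E'
from h import *
print(state())
for n in("top","side"): c=snap(n,n+"0"); print(c["T"].round(2).tolist(),c["fx"])
E
```

```text
pics
{'t': 0.0, 'joints': array([ 1.09544234e+00,  4.91551791e-01,  1.55943127e+00,  2.55820198e-05,
        1.09169309e+00, -1.05566564e-01]), 'qvel': array([-6.32600677e-04, -2.88583161e-05,  5.85770299e-04,  1.25344723e-03,
        1.37743633e-03, -2.01805987e-04]), 'tau': array([ 5.04952859e-04, -6.12640572e+01, -2.58167928e+01,  6.91689667e-02,
        4.83422284e-02, -9.82184292e-05]), 'eef_pos': array([225.73947935, 582.57598017, 228.07282453]), 'tcp_rot': array([-3.14145592e+00,  1.07507485e-03,  1.20099717e+00]), 'ft_force': array([ 0.09533638,  0.51714368, -0.3303986 ]), 'moment': array([ 0.02097168,  0.02807951, -0.02044821]), 'opening': 1.0003694308842999}
[[0.01, -0.98, 0.2, 368.22], [-1.0, -0.01, -0.01, -12.34], [0.02, -0.2, -0.98, 1017.01], [0.0, 0.0, 0.0, 1.0]] 390.53207103049675
[[0.74, -0.5, 0.45, 20.41], [-0.67, -0.56, 0.5, -632.83], [0.0, -0.67, -0.75, 1006.52], [0.0, 0.0, 0.0, 1.0]] 420.2211082997193
```

View pics/top0.png

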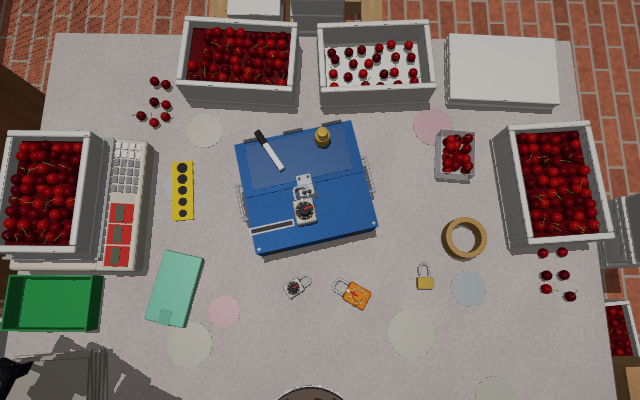

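View pics/side0.png

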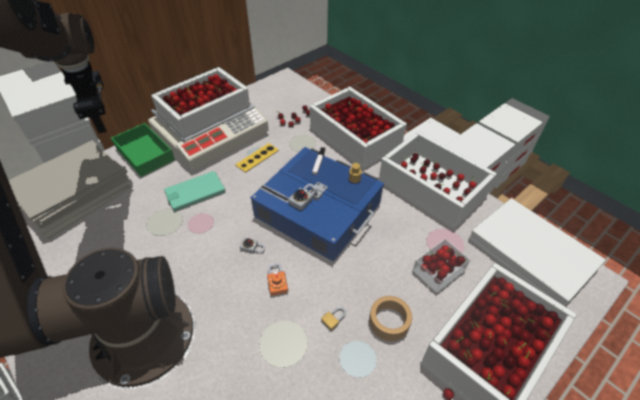

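The candidates in top0 are the steel dial lock on the box at (305,211), a small grey lock on the table at (294,288), an orange one at (355,294) and a brass keyed one at (425,278). I choose (305,211): it is not orange, it is the larger, and it hangs on the staple.

```bash
python3 - <<'E'
from h import *
c=load("top0"); im=c["img"][160:240,260:360]
cv2.imwrite("pics/crop1.png",cv2.resize(im,None,fx=7,fy=7,interpolation=cv2.INTER_CUBIC)[:,:,::-1])
for n,u,v,z in [("knob",305,211,40),("lockcase",305,211,118),("fl",257,253,90),("fr",377,229,90),("bl",235,143,90),("br",355,122,90),("weight",322,137,120)]:
    print(n,ray(c,u,v,z))
E
```

```text
knob [548.5  17.9  40. ]
lockcase [534.1  15.5 118. ]
fl [437.4 127.7  90. ]
fr [ 497.4 -156.9   90. ]
bl [709.5 193.6  90. ]
br [ 769.9 -106.3   90. ]
weight [716.9 -22.7 120. ]
```

View pics/crop1.png

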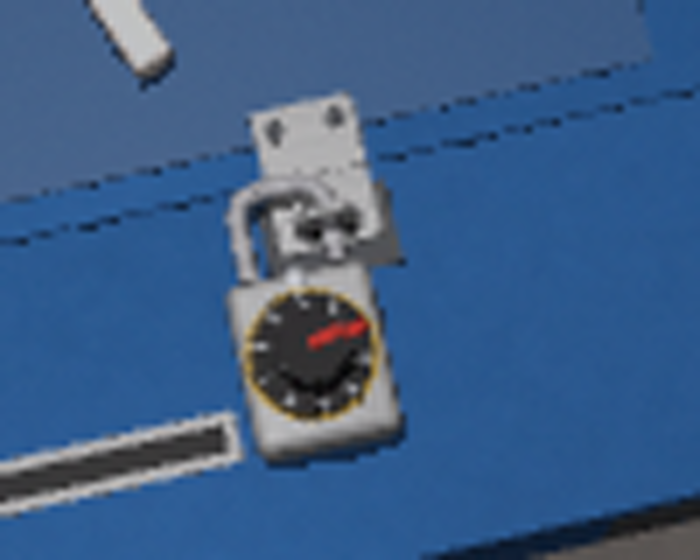

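crop1 shows the steel dial lock. Disc centre is at crop (313,353), the red mark points right and slightly up (about -72° from the index), and the toe leg goes through the staple at about (330,230). I'll go above it for a wrist look.

```bash
python3 -m handwheel '[{"hand":0.06,"x":0.1,"y":-0.19,"z":0.02,"spin":-2.5},{"hand":0.06,"x":0.1,"y":-0.19,"z":0.02,"spin":-2.5},{"hand":0.06,"x":0.1,"y":-0.19,"z":0.02,"spin":-2.5},{"hand":0.06,"x":0.308,"y":-0.568,"z":0.02,"spin":-7.6},{"hand":0.06,"x":0.308,"y":-0.568,"z":0.02,"spin":-7.6},{"hand":0.06,"x":0.308,"y":-0.568,"z":0.02,"spin":-7.6},{"hand":0.06,"x":0.308,"y":-0.568,"z":0.02,"spin":-7.6},{"hand":0.06,"x":0.308,"y":-0.568,"z":0.02,"spin":-7.6},{"hand":0.06,"x":0.308,"y":-0.568,"z":0.02,"spin":-7.6},{"hand":0.06,"x":0.308,"y":-0.568,"z":0.02,"spin":-7.6},{"hand":0.06,"x":0.308,"y":-0.568,"z":0.02,"spin":-7.6},{"hand":0.06,"x":0.308,"y":-0.568,"z":0.02,"spin":-7.6},{"hand":0.06,"x":0.308,"y":-0.568,"z":0.02,"spin":-7.6},{"hand":0.06,"x":0.308,"y":-0.568,"z":0.02,"spin":-7.6},{"hand":0.06,"x":0.308,"y":-0.568,"z":0.02,"spin":-7.6},{"hand":0.06,"x":0.308,"y":-0.568,"z":0.02,"spin":-7.6},{"hand":0.06,"x":0.308,"y":-0.568,"z":0.02,"spin":-7.6},{"hand":0.06,"x":0.308,"y":-0.568,"z":0.02,"spin":-7.6},{"hand":0.06,"x":0.308,"y":-0.568,"z":0.02,"spin":-7.6},{"hand":0.06,"x":0.308,"y":-0.568,"z":0.02,"spin":-7.6}]'
python3 - <<'E'
from h import *
c=snap("wrist","w1"); print(c["T"].round(2).tolist(),c["fx"],c["cx"],c["cy"],state()["joints"])
E
```

```text
t: 1.77
eef_pos: [533.4, 15.7, 248.6]
tcp_rot: [-3.141, 0.0, 0.539]
ft_force: [0.8, 0.2, -0.3]
opening: 0.63
[[0.86, 0.5, 0.12, 497.7], [0.51, -0.83, -0.2, 73.97], [0.0, 0.24, -0.97, 404.02], [0.0, 0.0, 0.0, 1.0]] 358.59802811286556 314.9316184430131 200.9911639065892 [-9.42772217e-02  3.39808018e-01  1.75622490e+00  1.14100212e-04
  1.04569748e+00 -6.33494621e-01]
```

View pics/w1.png

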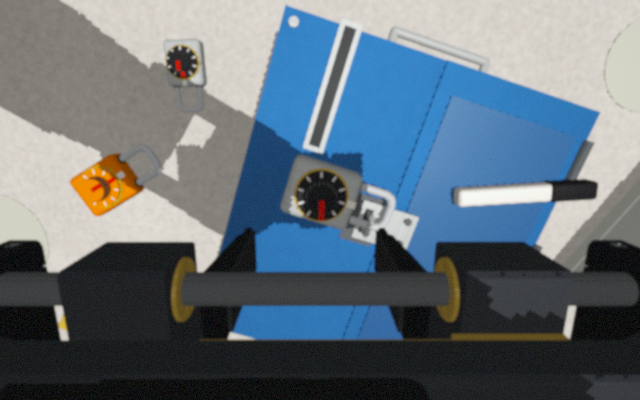

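w1 shows the lock with disc centre at about (321,194), the red mark pointing down in the image, the staple near (372,217) and the marker clear at (525,192).

```bash
python3 - <<'E'
from h import *
c=load("w1"); im=c["img"]; x0,y0=270,140; cr=im[y0:250,x0:420]
hsv=cv2.cvtColor(cr,cv2.COLOR_RGB2HSV)
r=((hsv[...,0]<8)|(hsv[...,0]>172))&(hsv[...,1]>150)&(hsv[...,2]>70)
g=(hsv[...,0]>12)&(hsv[...,0]<32)&(hsv[...,1]>90)&(hsv[...,2]>60)
yx=np.argwhere(r); rm=yx.mean(0)[::-1]+[x0,y0]
gp=np.argwhere(g)[:,::-1].astype(np.float32); e=cv2.fitEllipse(gp)
dc=np.array(e[0])+[x0,y0]; print("disc",dc,e[1],len(gp),"red",rm,len(yx))
D=ray(c,*dc,118);
for zz in(118,132):
  R=ray(c,*rm,zz); print(D,R,np.degrees(np.arctan2(*(R-D)[1::-1])))
cv2.imwrite("pics/crop2.png",cv2.resize(cr,None,fx=5,fy=5,interpolation=cv2.INTER_CUBIC)[:,:,::-1])
E
```

```text
disc [320.87393188 194.63939285] (50.51130676269531, 51.54849624633789) 320 red [321.01459854 209.71532847] 137
[535.8  20.7 118. ] [542.5   9.8 118. ] -58.42183506788602
[535.8  20.7 118. ] [540.3  13.  132. ] -59.6973192795119
```

View pics/crop2.png

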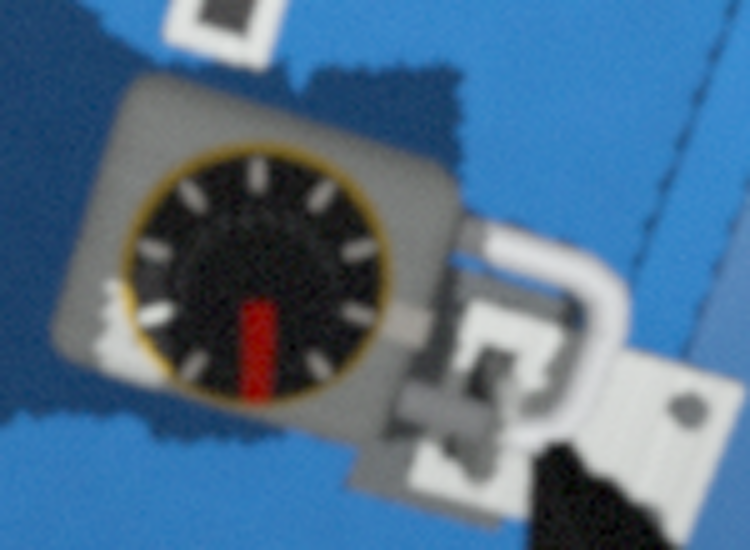

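```bash
python3 -m handwheel '[{"hand":0.06,"x":0.002,"y":0.003,"z":-0.03,"spin":0},{"hand":0.06,"x":0.002,"y":0.003,"z":-0.06,"spin":0},{"hand":0.06,"x":0.002,"y":0.003,"z":-0.096,"spin":0},{"hand":0.06,"x":0.002,"y":0.003,"z":-0.096,"spin":0},{"hand":0.06,"x":0.002,"y":0.003,"z":-0.096,"spin":0},{"hand":0.06,"x":0.002,"y":0.003,"z":-0.096,"spin":0}]'
python3 - <<'E'
from h import *
c=snap("wrist","w2"); s=state(); p=s["eef_pos"]; print(p)
print("tip",proj(c,p-[0,0,14]))
for P in([535.5,19,132],[535.8,20.7,132],[534,15.5,132]): print(proj(c,P))
E
```

```text
t: 2.32
eef_pos: [536.5, 18.2, 154.3]
tcp_rot: [3.141, -0.001, 0.539]
ft_force: [0.7, 0.2, 1.0]
opening: 0.631
[536.69100825  18.06163072 154.65689276]
tip [315.9, 252.7]
[314.8, 243.9]
[316.9, 241.5]
[309.0, 247.9]
```

View pics/w2.png

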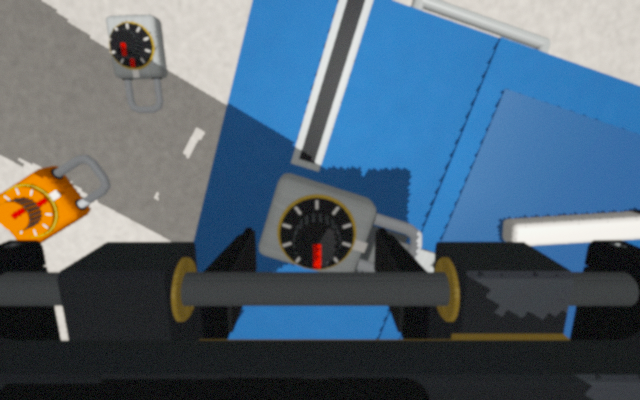

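w2 shows the disc ring centre at about (317,233), in line with the jaw mid-column at 316. I'll compute the position from this closer view.

```bash
python3 - <<'E'
from h import *
c=load("w2"); x0,y0=265,180; cr=c["img"][y0:275,x0:370]
hsv=cv2.cvtColor(cr,cv2.COLOR_RGB2HSV)
g=(hsv[...,0]>12)&(hsv[...,0]<32)&(hsv[...,1]>90)&(hsv[...,2]>60)
e=cv2.fitEllipse(np.argwhere(g)[:,::-1].astype(np.float32)); d=np.array(e[0])+[x0,y0]; print(d,e[1],ray(c,*d,118))
print(state()["eef_pos"])
E
```

```text
[316.35646057 232.31275177] (72.2915267944336, 75.36663055419922) [535.5  20.8 118. ]
[536.69100825  18.06163072 154.65689276]
```

```bash
python3 -m handwheel '[{"hand":0.06,"x":0,"y":0.0015,"z":-0.01,"spin":0},{"hand":0.06,"x":0,"y":0.0015,"z":-0.018,"spin":0},{"hand":0.06,"x":0,"y":0.0015,"z":-0.018,"spin":0},{"hand":0.06,"x":0,"y":0.0015,"z":-0.018,"spin":0},{"hand":0.02,"x":0,"y":0.0015,"z":-0.018,"spin":0},{"hand":0.015,"x":0,"y":0.0015,"z":-0.018,"spin":0},{"hand":0.015,"x":0,"y":0.0015,"z":-0.018,"spin":0},{"hand":0.015,"x":0,"y":0.0015,"z":-0.018,"spin":0},{"hand":0.015,"x":0,"y":0.0015,"z":-0.018,"spin":0},{"hand":0.015,"x":0,"y":0.0015,"z":-0.018,"spin":0},{"hand":0.015,"x":0,"y":0.0015,"z":-0.018,"spin":0},{"hand":0.015,"x":0,"y":0.0015,"z":-0.018,"spin":0}]'
```

```text
t: 3.37
eef_pos: [535.9, 19.3, 134.7]
tcp_rot: [3.141, -0.0, 0.538]
ft_force: [-0.5, 0.2, 0.8]
opening: 0.244
```

```bash
python3 -m handwheel '[{"hand":0.015,"x":0,"y":0,"z":0,"spin":1},{"hand":0.015,"x":0,"y":0,"z":0,"spin":2},{"hand":0.015,"x":0,"y":0,"z":0,"spin":3},{"hand":0.015,"x":0,"y":0,"z":0,"spin":4},{"hand":0.015,"x":0,"y":0,"z":0,"spin":5},{"hand":0.015,"x":0,"y":0,"z":0,"spin":6},{"hand":0.015,"x":0,"y":0,"z":0,"spin":7},{"hand":0.015,"x":0,"y":0,"z":0,"spin":8},{"hand":0.015,"x":0,"y":0,"z":0,"spin":9},{"hand":0.015,"x":0,"y":0,"z":0,"spin":10},{"hand":0.015,"x":0,"y":0,"z":0,"spin":11},{"hand":0.015,"x":0,"y":0,"z":0,"spin":12},{"hand":0.015,"x":0,"y":0,"z":0,"spin":13},{"hand":0.015,"x":0,"y":0,"z":0,"spin":14},{"hand":0.015,"x":0,"y":0,"z":0,"spin":14.4},{"hand":0.015,"x":0,"y":0,"z":0,"spin":14.4},{"hand":0.015,"x":0,"y":0,"z":0,"spin":14.4},{"hand":0.015,"x":0,"y":0,"z":0,"spin":14.4}]'
python3 -m handwheel '[{"hand":0.06,"x":0,"y":0,"z":0,"spin":0},{"hand":0.06,"x":0,"y":0,"z":0,"spin":0},{"hand":0.06,"x":0,"y":0,"z":0,"spin":0},{"hand":0.07,"x":0,"y":0,"z":0,"spin":0},{"hand":0.07,"x":0,"y":0,"z":0.02,"spin":0},{"hand":0.07,"x":0,"y":0,"z":0.04,"spin":0},{"hand":0.07,"x":0,"y":0,"z":0.04,"spin":0},{"hand":0.07,"x":0,"y":0,"z":0.04,"spin":0},{"hand":0.07,"x":0,"y":0,"z":0.04,"spin":0}]'
python3 - <<'E'
from h import *
c=snap("wrist","w3",(200,100,460,300),3); s=state(); print(s["eef_pos"],proj(c,s["eef_pos"]-[0,0,14]),s["joints"])
x0,y0=265,160; cr=c["img"][y0:275,x0:370]
hsv=cv2.cvtColor(cr,cv2.COLOR_RGB2HSV)
r=((hsv[...,0]<8)|(hsv[...,0]>172))&(hsv[...,1]>150)&(hsv[...,2]>70)
g=(hsv[...,0]>12)&(hsv[...,0]<32)&(hsv[...,1]>90)&(hsv[...,2]>60)
e=cv2.fitEllipse(np.argwhere(g)[:,::-1].astype(np.float32)); d=np.array(e[0])+[x0,y0]; D=ray(c,*d,118);print(d,e[1],D)
rm=np.argwhere(r).mean(0)[::-1]+[x0,y0]; R=ray(c,*rm,122); print(rm,R,np.degrees(np.arctan2(*(R-D)[1::-1])))
E
```

```text
t: 4.87
eef_pos: [535.9, 19.2, 134.8]
tcp_rot: [3.141, 0.0, 1.793]
ft_force: [-0.4, -1.4, 1.8]
opening: 0.241
t: 5.62
eef_pos: [535.6, 19.4, 174.1]
tcp_rot: [-3.141, -0.0, 1.794]
ft_force: [-0.5, 0.1, 0.0]
opening: 0.732
[535.46500326  19.33067447 173.87455964] [313.0, 250.8] [-8.72626867e-02  4.31869092e-01  1.83943127e+00  1.21402424e-04
  8.71485474e-01 -1.88173503e+00]
[314.49094009 224.05622101] (65.50269317626953, 68.83364868164062) [534.5  19.9 118. ]
[314.94416244 245.24873096] [546.6  22.9 122. ] 13.924773220409412
```

View pics/w3.png

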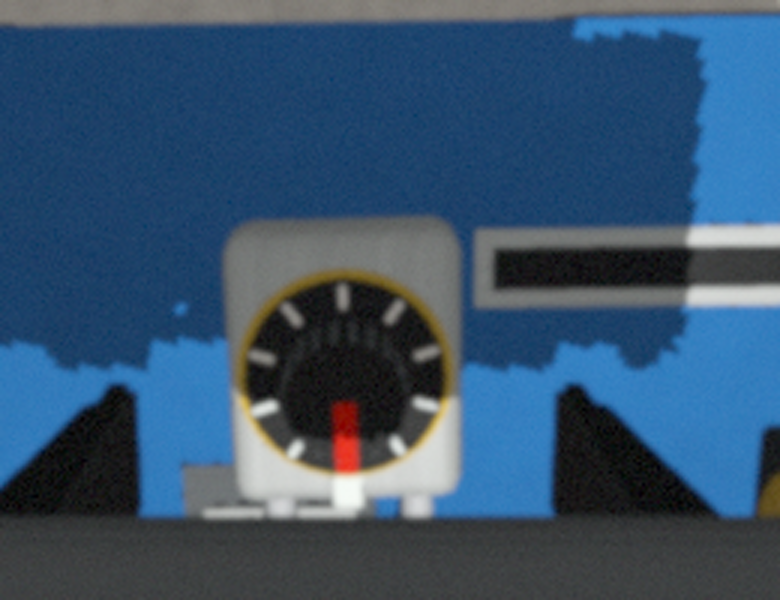

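The red mark at crop (345,440) lines up with the white index at (348,490), and the jaws straddle the case evenly. Next I lower and grip the case.

```bash
python3 -m handwheel '[{"hand":0.07,"x":-0.001,"y":0.001,"z":-0.03,"spin":0},{"hand":0.07,"x":-0.001,"y":0.001,"z":-0.05,"spin":0},{"hand":0.07,"x":-0.001,"y":0.001,"z":-0.06,"spin":0},{"hand":0.07,"x":-0.001,"y":0.001,"z":-0.066,"spin":0},{"hand":0.07,"x":-0.001,"y":0.001,"z":-0.066,"spin":0},{"hand":0.07,"x":-0.001,"y":0.001,"z":-0.066,"spin":0},{"hand":0.03,"x":-0.001,"y":0.001,"z":-0.066,"spin":0},{"hand":0.03,"x":-0.001,"y":0.001,"z":-0.066,"spin":0},{"hand":0.03,"x":-0.001,"y":0.001,"z":-0.066,"spin":0},{"hand":0.03,"x":-0.001,"y":0.001,"z":-0.066,"spin":0},{"hand":0.03,"x":-0.001,"y":0.001,"z":-0.066,"spin":0},{"hand":0.03,"x":-0.001,"y":0.001,"z":-0.066,"spin":0}]'
```

```text
t: 6.67
eef_pos: [535.1, 20.2, 109.2]
tcp_rot: [3.141, 0.0, 1.794]
ft_force: [-0.2, -0.7, 6.3]
opening: 0.529
```

```bash
python3 -m handwheel '[{"hand":0.03,"x":-0.005,"y":-0.0011,"z":0,"spin":0},{"hand":0.03,"x":-0.010,"y":-0.0022,"z":0,"spin":0},{"hand":0.03,"x":-0.015,"y":-0.0033,"z":0,"spin":0},{"hand":0.03,"x":-0.02,"y":-0.0044,"z":0,"spin":0},{"hand":0.03,"x":-0.024,"y":-0.0053,"z":0,"spin":0},{"hand":0.03,"x":-0.024,"y":-0.0053,"z":0,"spin":0},{"hand":0.03,"x":-0.024,"y":-0.0053,"z":0,"spin":0}]'
python3 -m handwheel '[{"hand":0.03,"x":-0.004,"y":-0.0009,"z":0,"spin":0},{"hand":0.03,"x":-0.008,"y":-0.0018,"z":0,"spin":0},{"hand":0.03,"x":-0.008,"y":-0.0018,"z":0,"spin":0},{"hand":0.03,"x":-0.008,"y":-0.0018,"z":0,"spin":0}]'
```

```text
t: 7.25
eef_pos: [511.2, 14.4, 109.3]
tcp_rot: [3.14, 0.001, 1.794]
ft_force: [1.5, -4.7, 6.3]
opening: 0.524
t: 7.58
eef_pos: [503.7, 12.7, 109.2]
tcp_rot: [3.139, 0.001, 1.794]
ft_force: [5.1, -3.1, 5.0]
opening: 0.524
```

```bash
python3 -m handwheel '[{"hand":0.03,"x":-0.003,"y":-0.0007,"z":0,"spin":0},{"hand":0.03,"x":-0.003,"y":-0.0007,"z":0,"spin":0},{"hand":0.03,"x":-0.003,"y":-0.0007,"z":0,"spin":0}]'
python3 -m handwheel '[{"hand":0.03,"x":-0.003,"y":-0.0007,"z":0,"spin":0},{"hand":0.03,"x":-0.003,"y":-0.0007,"z":0,"spin":0},{"hand":0.03,"x":-0.003,"y":-0.0007,"z":0,"spin":0}]'
python3 -m handwheel '[{"hand":0.03,"x":-0.003,"y":-0.0007,"z":0,"spin":0},{"hand":0.03,"x":-0.003,"y":-0.0007,"z":0,"spin":0},{"hand":0.03,"x":-0.003,"y":-0.0007,"z":0,"spin":0}]'
```

```text
t: 7.83
eef_pos: [502.7, 12.1, 109.4]
tcp_rot: [3.134, 0.002, 1.794]
ft_force: [14.4, -0.5, -2.3]
opening: 0.525
t: 8.08
eef_pos: [501.3, 11.6, 109.6]
tcp_rot: [3.131, 0.003, 1.794]
ft_force: [20.9, 3.2, -6.1]
opening: 0.524
t: 8.33
eef_pos: [499.1, 10.9, 109.8]
tcp_rot: [3.129, 0.003, 1.794]
ft_force: [25.5, 5.1, -6.4]
opening: 0.524
```

```bash
python3 - <<'E'
from h import *
a=snap("side","s4"); b=snap("top","t4")
print(proj(a,[575,30,105]),proj(b,[575,30,105]))
A=cv2.resize(a["img"][150:230,265:365],None,fx=4,fy=4,interpolation=cv2.INTER_CUBIC)
B=cv2.resize(b["img"][160:240,260:360],None,fx=4,fy=4,interpolation=cv2.INTER_CUBIC)
cv2.imwrite("pics/m4.png",np.hstack([A,B])[:,:,::-1])
E
```

```text
[308.0, 189.1] [299.4, 195.1]
```

View pics/m4.png

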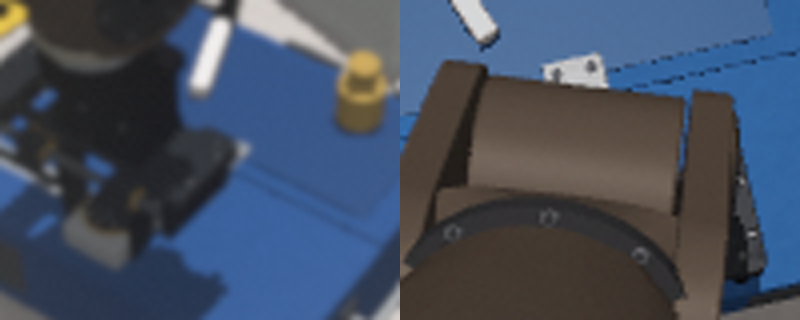

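The cameras outside are blocked by the arm. I'll check slip numerically from the wrist view, by the ring centre relative to the TCP.

```bash
python3 - <<'E'
from h import *
c=snap("wrist","w5",(200,100,460,300),3); s=state(); print(s["eef_pos"],s["ft_force"])
x0,y0=255,160; cr=c["img"][y0:272,x0:380]
hsv=cv2.cvtColor(cr,cv2.COLOR_RGB2HSV)
g=(hsv[...,0]>12)&(hsv[...,0]<32)&(hsv[...,1]>90)&(hsv[...,2]>60)
e=cv2.fitEllipse(np.argwhere(g)[:,::-1].astype(np.float32)); d=np.array(e[0])+[x0,y0]; D=ray(c,*d,118);print(d,e[1],D)
E
```

```text
[499.12507818  10.94492927 109.7845225 ] [24.11568313  4.96824061 -5.92733741]
[314.82406998 277.47755432] (90.75458526611328, 95.85781860351562) [502.4  12.6 118. ]
```

View pics/w5.png

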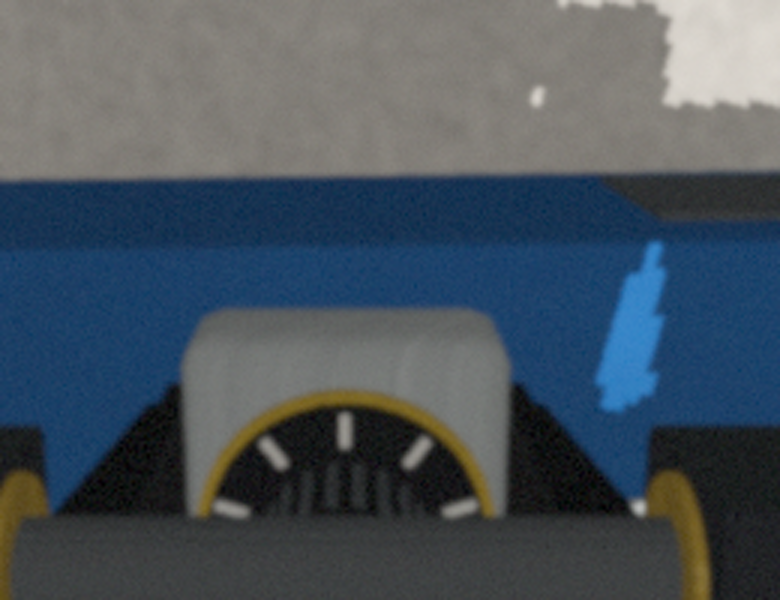

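The lock has come back about 33 mm (dial centre now near x = 502), and the force rose to 25 N against a stop. About 80 mm from the staple is expected when fully out, and I get about 78. Before pushing forward I'll check the marker's clearance from the extended bow.

```bash
python3 - <<'E'
from h import *
a=load("w1"); ang=0.223; ax=np.array([np.cos(ang),np.sin(ang)]); ay=np.array([-ax[1],ax[0]])
L=np.array([535.5,20.5])
def lf(p): return [round(float((p[:2]-L)@ax),1),round(float((p[:2]-L)@ay),1)]
im=a["img"]; hsv=cv2.cvtColor(im,cv2.COLOR_RGB2HSV)
m=np.zeros(im.shape[:2],np.uint8); m[175:215,440:560]=((hsv[...,1]<60)&(hsv[...,2]>120))[175:215,440:560]
box=cv2.boxPoints(cv2.minAreaRect(np.argwhere(m)[:,::-1].astype(np.float32)))
for q in box: print(q,lf(ray(a,*q,98)))
# staple top bar ends read in crop2 (490,360),(478,465) -> z~113
for q in[(490,360),(478,465),(445,405)]: print("staple",lf(ray(a,270+q[0]/5,140+q[1]/5,113)),lf(ray(a,270+q[0]/5,140+q[1]/5,102)))
b=load("top0"); print(lf(ray(b,260+150/7,160+70/7,98)))
E
```

```text
[454.4439  205.50613] [117.2, 23.1]
[457.20337 174.46252] [108.4, 49.4]
[561.6889  183.75012] [198.1, 70.1]
[558.92944 214.79373] [208.9, 44.1]
staple [43.2, -2.8] [45.8, -5.3]
staple [47.6, -21.0] [50.4, -24.0]
staple [38.7, -12.7] [41.1, -15.4]
[113.0, 30.6]
```

```bash
python3 -m handwheel '[{"hand":0.03,"x":0.005,"y":0.0011,"z":0,"spin":0},{"hand":0.03,"x":0.010,"y":0.0023,"z":0,"spin":0},{"hand":0.03,"x":0.015,"y":0.0034,"z":0,"spin":0},{"hand":0.03,"x":0.02,"y":0.0045,"z":0,"spin":0},{"hand":0.03,"x":0.025,"y":0.0056,"z":0,"spin":0},{"hand":0.03,"x":0.03,"y":0.0067,"z":0,"spin":0},{"hand":0.03,"x":0.034,"y":0.0076,"z":0,"spin":0},{"hand":0.03,"x":0.037,"y":0.0083,"z":0,"spin":0},{"hand":0.03,"x":0.037,"y":0.0083,"z":0,"spin":0},{"hand":0.03,"x":0.037,"y":0.0083,"z":0,"spin":0}]'
python3 -m handwheel '[{"hand":0.03,"x":0.003,"y":0.0007,"z":0,"spin":0},{"hand":0.03,"x":0.005,"y":0.0011,"z":0,"spin":0},{"hand":0.03,"x":0.005,"y":0.0011,"z":0,"spin":0}]'
```

```text
t: 9.32
eef_pos: [529.9, 19.4, 109.3]
tcp_rot: [-3.141, -0.0, 1.795]
ft_force: [-4.9, -0.2, 12.2]
opening: 0.523
t: 9.57
eef_pos: [534.6, 20.4, 109.3]
tcp_rot: [-3.14, -0.0, 1.795]
ft_force: [-7.8, -0.6, 14.5]
opening: 0.518
```

```bash
python3 -m handwheel '[{"hand":0.03,"x":0.0015,"y":0.0003,"z":0.001,"spin":0},{"hand":0.03,"x":0.0015,"y":0.0003,"z":0.001,"spin":0},{"hand":0.03,"x":0.0015,"y":0.0003,"z":0.001,"spin":0}]'
python3 -m handwheel '[{"hand":0.03,"x":0.0015,"y":0.0003,"z":0,"spin":0},{"hand":0.03,"x":0.0015,"y":0.0003,"z":0,"spin":0},{"hand":0.03,"x":0.0015,"y":0.0003,"z":0,"spin":0}]'
```

```text
t: 9.82
eef_pos: [536.7, 20.8, 109.4]
tcp_rot: [-3.14, -0.0, 1.794]
ft_force: [-3.5, -0.4, 2.1]
opening: 0.524
t: 10.07
eef_pos: [538.8, 21.1, 109.4]
tcp_rot: [-3.141, -0.0, 1.794]
ft_force: [-2.3, 0.5, -1.6]
opening: 0.527
```

```bash
python3 -m handwheel '[{"hand":0.03,"x":0.0015,"y":0.0003,"z":0,"spin":0},{"hand":0.03,"x":0.0015,"y":0.0003,"z":0,"spin":0},{"hand":0.03,"x":0.0015,"y":0.0003,"z":0,"spin":0}]'
python3 -m handwheel '[{"hand":0.03,"x":0.0015,"y":0.0003,"z":0,"spin":0},{"hand":0.03,"x":0.0015,"y":0.0003,"z":0,"spin":0},{"hand":0.03,"x":0.0015,"y":0.0003,"z":0,"spin":0}]'
python3 - <<'E'
from h import *
c=snap("wrist","w6"); s=state(); print(s["eef_pos"],s["ft_force"])
x0,y0=255,160; cr=c["img"][y0:272,x0:380]
hsv=cv2.cvtColor(cr,cv2.COLOR_RGB2HSV)
g=(hsv[...,0]>12)&(hsv[...,0]<32)&(hsv[...,1]>90)&(hsv[...,2]>60)
e=cv2.fitEllipse(np.argwhere(g)[:,::-1].astype(np.float32)); d=np.array(e[0])+[x0,y0]; D=ray(c,*d,118);print(d,e[1],D)
E
```

```text
t: 10.32
eef_pos: [540.6, 21.4, 109.5]
tcp_rot: [3.141, -0.0, 1.794]
ft_force: [0.1, 0.5, -3.8]
opening: 0.527
t: 10.57
eef_pos: [541.6, 21.7, 109.5]
tcp_rot: [-3.141, -0.0, 1.794]
ft_force: [-1.8, -0.3, -2.0]
opening: 0.523
[541.63942119  21.68388522 109.50573682] [-1.88707991 -0.67905317 -3.89167065]
[314.85641098 275.91546631] (89.32717895507812, 95.46100616455078) [544.1  23.2 118. ]
```

```bash
python3 -m handwheel '[{"hand":0.03,"x":0.0015,"y":0.0003,"z":0,"spin":0},{"hand":0.03,"x":0.0015,"y":0.0003,"z":0,"spin":0},{"hand":0.03,"x":0.0015,"y":0.0003,"z":0,"spin":0}]'
python3 -m handwheel '[{"hand":0.03,"x":0,"y":0,"z":0.003,"spin":0},{"hand":0.03,"x":0,"y":0,"z":0.006,"spin":0},{"hand":0.03,"x":0,"y":0,"z":0.009,"spin":0},{"hand":0.03,"x":0,"y":0,"z":0.009,"spin":0}]'
```

```text
t: 10.87
eef_pos: [541.9, 21.8, 109.5]
tcp_rot: [-3.138, -0.001, 1.794]
ft_force: [-8.8, -2.3, 2.3]
opening: 0.526
t: 11.2
eef_pos: [544.0, 22.0, 119.3]
tcp_rot: [3.14, 0.0, 1.794]
ft_force: [-0.4, -0.1, -4.0]
opening: 0.522
```

```bash
python3 -m handwheel '[{"hand":0.03,"x":-0.0015,"y":-0.0003,"z":0.005,"spin":0},{"hand":0.03,"x":-0.0015,"y":-0.0003,"z":0.012,"spin":0},{"hand":0.03,"x":-0.0015,"y":-0.0003,"z":0.02,"spin":0},{"hand":0.03,"x":-0.0015,"y":-0.0003,"z":0.03,"spin":0},{"hand":0.03,"x":-0.0015,"y":-0.0003,"z":0.042,"spin":0},{"hand":0.03,"x":-0.0015,"y":-0.0003,"z":0.055,"spin":0},{"hand":0.03,"x":-0.0015,"y":-0.0003,"z":0.07,"spin":0},{"hand":0.03,"x":-0.0015,"y":-0.0003,"z":0.083,"spin":0},{"hand":0.03,"x":-0.0015,"y":-0.0003,"z":0.094,"spin":0},{"hand":0.03,"x":-0.0015,"y":-0.0003,"z":0.102,"spin":0},{"hand":0.03,"x":-0.0015,"y":-0.0003,"z":0.107,"spin":0},{"hand":0.03,"x":-0.0015,"y":-0.0003,"z":0.107,"spin":0},{"hand":0.03,"x":-0.0015,"y":-0.0003,"z":0.107,"spin":0},{"hand":0.03,"x":-0.0015,"y":-0.0003,"z":0.107,"spin":0}]'
python3 - <<'E'
from h import *
a=snap("side","s7"); b=snap("top","t7"); c=snap("wrist","w7"); s=state(); print(s["eef_pos"],s["ft_force"],s["opening"])
u,v=map(int,proj(a,[590,30,215])); A=cv2.resize(a["img"][v-50:v+50,u-50:u+50],None,fx=4,fy=4,interpolation=cv2.INTER_CUBIC)
cv2.imwrite("pics/m7.png",np.hstack([A,cv2.resize(c["img"][100:300,220:420],None,fx=2,fy=2)])[:,:,::-1])
E
```

```text
t: 12.37
eef_pos: [541.6, 21.7, 225.1]
tcp_rot: [-3.141, -0.0, 1.794]
ft_force: [-0.6, -0.3, -3.8]
opening: 0.523
[541.71361189  21.67512246 225.10514851] [ 0.16281356 -0.87953247 -3.73882412] 0.5233095783993382
```

View pics/m7.png

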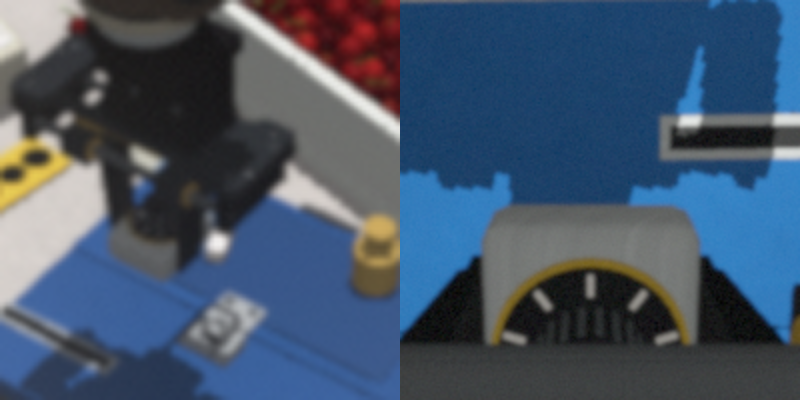

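```bash
python3 - <<'E'
from h import *
a=load("s7"); b=load("t7"); u,v=map(int,proj(a,[590,30,215])); print("white blob px",u-50+217/4,v-50+243/4)
ang=.223; ax=np.array([np.cos(ang),np.sin(ang)]); ay=np.array([-ax[1],ax[0]]); C=np.array([543.7,23])
for o in(10,18,24):
  for n,dx,dy in(("bowR",58.5+o,-15.5),("bowfar",65.5+o,0),("toe",24+o,-15.5)):
    P=[*(C+ax*dx+ay*dy),217]; print(o,n,"side",proj(a,P),"top",proj(b,P))
S=cv2.resize(a["img"][130:200,270:370],None,fx=4,fy=4,interpolation=cv2.INTER_CUBIC)
T=cv2.resize(b["img"][130:200,250:350],None,fx=4,fy=4,interpolation=cv2.INTER_CUBIC)
cv2.imwrite("pics/m8.png",np.hstack([S,T])[:,:,::-1])
E
```

```text
white blob px 315.25 169.75
10 bowR side [319.5, 156.1] top [300.8, 165.7]
10 bowfar side [316.4, 152.6] top [293.0, 164.0]
10 toe side [312.2, 162.9] top [304.1, 181.0]
18 bowR side [321.1, 154.5] top [300.0, 162.2]
18 bowfar side [318.0, 151.1] top [292.3, 160.5]
18 toe side [313.9, 161.3] top [303.3, 177.4]
24 bowR side [322.3, 153.4] top [299.5, 159.5]
24 bowfar side [319.3, 149.9] top [291.7, 157.9]
24 toe side [315.2, 160.1] top [302.8, 174.8]
```

View pics/m8.png

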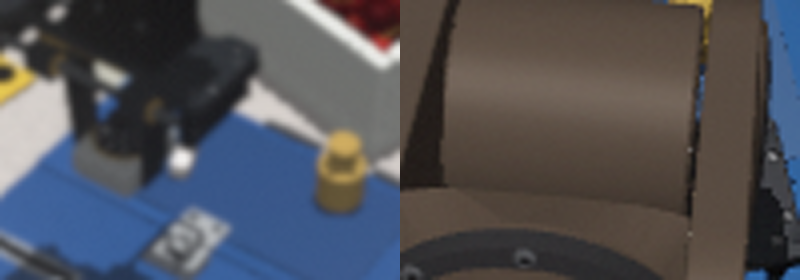

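The staple is now empty and the wrist force is just the lock's weight, but the shackle is hidden behind the gripper. I'll turn the held lock towards the side camera to check how far out it is.

```bash
python3 -m handwheel '[{"hand":0.03,"x":0,"y":0,"z":0,"spin":-0.5},{"hand":0.03,"x":0,"y":0,"z":0,"spin":-1.3},{"hand":0.03,"x":0,"y":0,"z":0,"spin":-2.2},{"hand":0.03,"x":0,"y":0,"z":0,"spin":-3.2},{"hand":0.03,"x":0,"y":0,"z":0,"spin":-4.2},{"hand":0.03,"x":0,"y":0,"z":0,"spin":-5.2},{"hand":0.03,"x":0,"y":0,"z":0,"spin":-6.2},{"hand":0.03,"x":0,"y":0,"z":0,"spin":-7.2},{"hand":0.03,"x":0,"y":0,"z":0,"spin":-8.2},{"hand":0.03,"x":0,"y":0,"z":0,"spin":-9.2},{"hand":0.03,"x":0,"y":0,"z":0,"spin":-10.2},{"hand":0.03,"x":0,"y":0,"z":0,"spin":-11},{"hand":0.03,"x":0,"y":0,"z":0,"spin":-11.6},{"hand":0.03,"x":0,"y":0,"z":0,"spin":-12},{"hand":0.03,"x":0,"y":0,"z":0,"spin":-12},{"hand":0.03,"x":0,"y":0,"z":0,"spin":-12},{"hand":0.03,"x":0,"y":0,"z":0,"spin":-12}]'
python3 - <<'E'
from h import *
a=snap("side","s9"); s=state(); print(s["eef_pos"],s["tcp_rot"],s["ft_force"],s["opening"])
ang=s["tcp_rot"][2]-np.pi/2; ax=np.array([np.cos(ang),np.sin(ang)]); ay=np.array([-ax[1],ax[0]]); C=s["eef_pos"][:2]+ax*2.5
print("caseend",proj(a,[*(C+ax*30),s["eef_pos"][2]-8]))
for o in(10,18,24):
  for n,dx,dy in(("bow",62+o,0),("toe",24+o,-15.5)): print(o,n,proj(a,[*(C+ax*dx+ay*dy),s["eef_pos"][2]-8]))
x0,y0=280,130
cv2.imwrite("pics/m9.png",cv2.resize(a["img"][y0:y0+75,x0:x0+100],None,fx=8,fy=8,interpolation=cv2.INTER_CUBIC)[:,:,::-1])
E
```

```text
t: 13.93
eef_pos: [541.9, 21.7, 225.5]
tcp_rot: [-3.141, 0.0, 0.748]
ft_force: [-0.2, -0.5, -4.2]
opening: 0.526
[541.86026177  21.66801089 225.52846798] [-3.14141635e+00  8.00525574e-05  7.48225147e-01] [-0.12063472 -0.59094912 -4.01656727] 0.5247134141307424
caseend [312.0, 168.8]
10 bow [327.4, 169.8]
10 toe [312.9, 172.8]
18 bow [330.3, 169.9]
18 toe [315.8, 173.0]
24 bow [332.5, 170.1]
24 toe [318.1, 173.1]
```

View pics/m9.png

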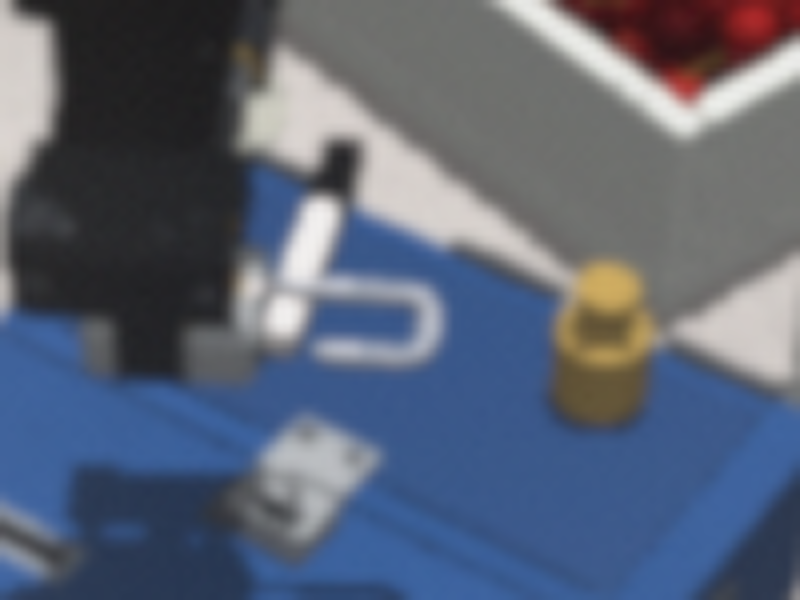

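The shackle is fully out: bow at (333.8,169.8) and toe at (319.7,173.7), against predictions for 24 mm of (332.5,170.1) and (318.1,173.1). The lock is level and still gripped.

```bash
python3 -c "
from cell import state,job_done
print(state()['qvel'].round(3)); print(job_done())"
```

```text
[ 0.001 -0.002 -0.001 -0.003 -0.     0.003]
the job is handed in; nothing more can be done
None
```

The padlock is open and off the staple, and I handed the job in with it still gripped, level and dial up, about 12 cm above the box (robot clock about 14 s).

**What I did:**
- I turned the dial two notches (+72°), and the camera then showed the red mark at the white index.
- I gripped the case by its sides and pulled about 33 mm until it stopped hard at about 25 N.
- I pushed it forward until it touched the hasp tongue and lifted it straight up.
- In the air I turned it 60° so the side camera could see the shackle.

**Last checks:**
- **Shackle:** bow and toe sat within 2 px of where a fully extended (24 mm) shackle should appear.
- **Hold:** the case's centre is at about 215–218 mm, the measured force is the lock's weight (about 4 N), the gripper opening of about 50 mm matches the case, and the arm was still.
- **Box lid:** the staple is empty. The marker and weight look undisturbed in the side picture, though I did not measure them. I did not re-check the things on the table; the arm stayed well above them.

**Disagreements:**
- The top and wrist cameras differed by about 5 mm in y for the lock; I used mainly the wrist view.
- The case slipped about 3 mm in the fingers during the pull, which I allowed for.
- The pull and push brought brief vertical loads of up to about 15 N.

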